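# Find the concealed catch of the key drawer

### The job

The white desk organiser keeps a spare key in a drawer without a handle. One of the five brown wooden tiles in its top is the drawer's concealed catch: feel across the tiles with closed fingertips for the one that sits a little low and gives, press it in until the drawer springs fully open, and then take the hand away. Touch gently, grasp nothing, and leave the tealight, the beaker and the thread spool where they stand.

Things in the scene. Friction and masses are not known exactly. Their poses are not given: they have to be found in the camera images.
- organiser: low matt white box fixed to the desk, 130 (x) x 244 (y) x 62 (z) mm; origin at the centre of its underside on the desk; x points from the drawer side (facing the robot) to the back, z up. Flush in its flat top is a row of five brown wooden tiles, 59 (x) x 39 (y) mm each, 1 mm seams: centres at x = -20 mm and y = -80, -40, 0, +40, +80 mm in this frame
- panel_centre (a point): centre of the middle tile place; axes as the organiser's. Four tiles are rigid, tops at z = 62 mm above the desk. The fifth, in any of the five places, is the catch: same wood, top at 60 mm; it goes straight down 5 mm on a spring (2.5 N to start, 5 N at its stop), frees the drawer after 3.5 mm and comes back up when let go
- drawer (a joint): how far the drawer in the organiser's front (-x) side is out, m: 0 shut, 0.045 fully open at its stop. It is sprung outwards (takes under 1 s), held shut by the catch, and stays out once freed; front 227 mm wide, 41 mm high, without a grip
- tealight: bystander, loose: tealight in a foil cup, 39 mm across, 19 mm high, on the white ledge behind the tiles; origin at the centre of its underside
- beaker: bystander, loose: small white ceramic beaker, 52 mm across, 68 mm high, on the desk to the left of the organiser; origin at the centre of its underside
- spool: bystander, loose: wooden spool of rust-red thread, 28 mm across, 36 mm high, on the desk to the right of the organiser; origin at the centre of its underside

How it is judged:
At the end, for the whole second after the job is handed in: the drawer is out at its stop (more than 40 of its 45 mm), and tealight, beaker and spool are within 15 mm of where they stood (value of joint drawer above 0.04 m and distance of each of tealight, beaker, spool from where it was at the start of the episode below 0.015 m); the robot touches nothing.
It fails at once if the tealight is knocked, slid, lifted or carried (more than 15 mm) (distance of tealight from where it was at the start of the episode above 0.015 m).
It fails at once if the white beaker is knocked, slid, lifted or carried (more than 15 mm) (distance of beaker from where it was at the start of the episode above 0.015 m).
It fails at once if the thread spool is knocked, slid, lifted or carried (more than 15 mm) (distance of spool from where it was at the start of the episode above 0.015 m).
It fails at once if the fingers strike or push anything with a peak over 120 N (contact force between the fingers and anything else above 120 N).
It also fails if it takes over 51 s, if anything falls off the work surface, if the arm or the gripper's body presses on something with over 40 N, if the wrist force passes 120 N, or if a joint passes its speed limit or range.

### The arm

A 6-joint arm with a two-finger parallel gripper is mounted at the origin on a cart in front of the work surface, level with it; the furniture and walls round the work are solid. World frame = base frame: x ahead of the robot, y to its left, z up, the work surface at z = 0. Lengths are in m, angles in rad, forces in N, time in s.
With the tool pointing down it reaches from about 0.35 to 0.85 m from the base axis. Payload 8.1 kg.
Tool frame: the origin (TCP) lies between the finger pads; the fingertips stand 11 mm ahead of it and the grasp point (between the pads) lies 8 mm behind it (tips_ahead is the z of the fingertips in the tool frame, in m); z points along the fingers, y is the line along which they close (so a half turn about z gives the same grasp; the last joint's range is limited). The gripper opens to 93 mm and grips with 3 to 60 N. Pads are 15 mm wide; open, the fingers measure 128 mm over their backs; the gripper's body (75 mm by 188 mm) begins 65 mm behind the grasp point.
Start: joints at [-1.344, 0.13, 1.488, -0, 1.523, -0.085], TCP at [0.184, -0.571, 0.23] pointing down, gripper open.
Joint ranges: [-2.96, 2.96], [-0.89, 2.26], [0.02, 2.5], [-1.34, 4.48], [0, 2.73], [-2.66, 2.66]. Speed limits (rad/s): [2.39, 2.39, 2.79, 3.14, 3.14, 3.14].

### API

Orientations are given as a rotation vector (axis times angle).
In Python, from plant import read_state, read_camera, close_job, tips_ahead gives the robot as it stands. The module is installed in compiled form; this text tells all that it offers.
- The arm moves only by the tool move_arm, never from a script. Its argument "plan" is a list of rows, each a list of 7 numbers: the turn, a rotation vector about the tool's x, y, z in units of 6 degrees (1.0 is 6 degrees), then the shift along the tool's x, y, z in units of 25 mm (1.0 is 25 mm), then the finger opening in mm, from 0 to 93. A call has exactly 10 rows; each row shifts and turns the commanded pose from where the row before left it, along the tool's axes as they then stand; what a row does not reach is not made up. A row lasts 1/10 s, in which the tool goes at most 50 mm and 8.59 degrees, less where a joint would pass 70% of its speed; a pose out of reach is approached as far as the arm can. A call is refused whole if a number of a shift passes 1 or a number of a turn 1, either way. A call with a gripper value outside its range is refused whole. The fingers move at their own pace and stop on an object; "force" is the grip in N (left out, the last holds). Time passes only in rows, so rows that do not move let the fingers close, or fill a call up. It gives the time, the measured TCP pose, the force, the opening and the grip force at its end, in the units of the state.
- read_state(): the state, without advancing time (a new reading comes with each control period).
- read_camera(name): name is "scene" or "top" or "wrist"; returns a dict with "frame" (480x640x3 uint8, red, green, blue), "z_map" (480x640 float32, m along the optical axis (not along the pixel's ray), 0 where there is no reading), "fx", "fy", "cx", "cy" (pixels), "rvec" (rotation vector, rad) and "tvec" (3), from world to camera coordinates, as OpenCV has them. Camera axes: x right, y down, z forward; pixel columns grow to the right and rows downward; lengths in m; the calibration is good to about 2 mm. A picture is of the moment at which its call begins.
- close_job(): hands the job in; it is judged then, once.
The state is a dict: "t": time; "q": joint angles; "dq": joint speeds; "joint_torque": joint torques, N m; "tool_pos": TCP position; "orientation": TCP orientation; "force": force on the tool from outside, world axes, zero at the start; "wrist_torque": the same for the moment, N m; "opening": finger opening in m; "gripper_force": force on a finger pad.
Only numpy, scipy, OpenCV 4.12 (cv2) and the standard library are available. Lean on these libraries where they do the work, as an engineer would, in place of code of your own. Each camera call takes 0.05 s, during which the arm holds its last target. There are 200 camera calls.

## Working session

There is one attempt and no reset: what is moved stays moved. The work goes in short steps, Python scripts to look and compute and a tool call to move; the robot and the scene stay as the last step left them, time stands still between calls to the robot, and variables do not carry over. Pictures are saved under pics/ and viewed, at most 10 in all, crops included, and the job is handed in when it is done.

Besides the shell and the picture viewer there is one more tool, called after ">>>" by a JSON object that holds its "api" and its "payload", one argument or row to a line. move_arm: Moves the arm, as the interface text tells. Its arguments: {"type":"object","properties":{"plan":{"type":"array","items":{"type":"array","items":{"type":"number"}}},"force":{"type":"number"}},"required":["plan"]}

```bash
mkdir -p pics; cat > h.py <<'E'
import numpy as np, cv2
from plant import *
def cam(n):
    c=read_camera(n); c['R']=cv2.Rodrigues(np.array(c['rvec'],float))[0]; c['t']=np.array(c['tvec'],float).ravel(); return c
def pts(c):
    z=c['z_map']; v,u=np.mgrid[:480,:640]
    p=np.stack([(u-c['cx'])/c['fx']*z,(v-c['cy'])/c['fy']*z,z],-1)
    return (p-c['t'])@c['R']
def ray(c,u,v,h):
    o=-c['R'].T@c['t']; d=c['R'].T@np.array([(u-c['cx'])/c['fx'],(v-c['cy'])/c['fy'],1]); return o+d*(h-o[2])/d[2]
E
python3 - <<'E'
from h import *
for n in ['top','scene']:
    c=cam(n); cv2.imwrite(f'pics/{n}0.png',c['frame'][...,::-1])
    P=pts(c); print(n,-c['R'].T@c['t'],c['fx'])
    hsv=cv2.cvtColor(c['frame'],cv2.COLOR_RGB2HSV)
    np.savez(f'{n}.npz',P=P,f=c['frame'])
s=read_state();print(s['t'],s['tool_pos'],s['orientation'],s['opening'],s['force'],tips_ahead)
E
```

```text
top [0.44681788 0.02792894 1.0059748 ] 555.2543251116094
scene [0.02071047 0.58641528 0.52124736] 434.27920134933044
0.1 [ 0.18395826 -0.57057952  0.22870324] [-3.10186509e+00 -4.87481640e-01  1.93120715e-04] 0.09240706445820832 [-0.31862001  0.11328691  0.19479715] 0.011
```

View pics/top0.png

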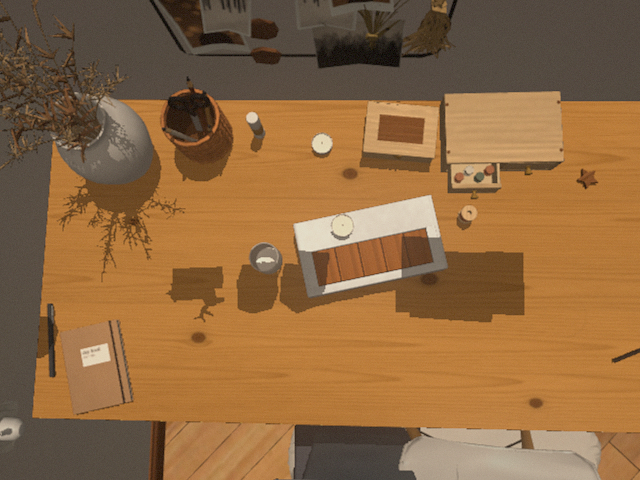

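View pics/scene0.png

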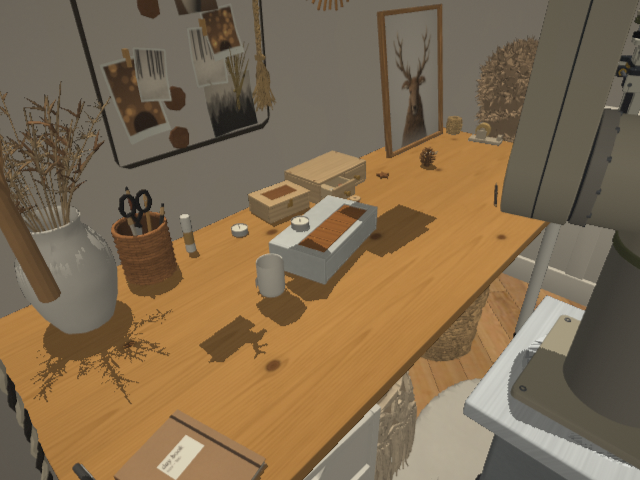

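The top view shows the organiser at about (370,247) with its tiles from (315,265) to (433,248). The tealight is at (342,225), the beaker at (265,259) and the spool at (468,214). The scene view agrees.

```bash
python3 - <<'E'
from h import *
c=cam('top');P=pts(c);f=c['frame']
m=((P[...,2]>.054)&(P[...,2]<.068)&(P[...,0]>.3)&(P[...,0]<.65)).astype(np.uint8)
roi=np.zeros_like(m);roi[190:305,285:455]=1;m*=roi
m=cv2.morphologyEx(m,cv2.MORPH_OPEN,np.ones((3,3)))
hsv=cv2.cvtColor(f,cv2.COLOR_RGB2HSV)
cs=max(cv2.findContours(m,0,2)[0],key=cv2.contourArea)
w=np.array([ray(c,u,v,.062)[:2] for u,v in cs[:,0]]).astype(np.float32)
print('box',cv2.minAreaRect(w*1000))
b=(m>0)&(hsv[...,1]>90)
b=cv2.morphologyEx(b.astype(np.uint8),cv2.MORPH_CLOSE,np.ones((5,5)));b=cv2.morphologyEx(b,cv2.MORPH_OPEN,np.ones((5,5)))
cs=max(cv2.findContours(b,0,2)[0],key=cv2.contourArea)
w=np.array([ray(c,u,v,.062)[:2] for u,v in cs[:,0]]).astype(np.float32)
r=cv2.minAreaRect(w*1000);print('tiles',r)
ctr=np.array(r[0])/1000
bx=cv2.boxPoints(r)/1000; e=bx[1]-bx[0] if np.linalg.norm(bx[1]-bx[0])>.1 else bx[2]-bx[1]
e/=np.linalg.norm(e); e*=np.sign(e[1]); print('ydir',e,'yaw',np.degrees(np.arctan2(-e[0],e[1])))
o=np.array([e[1],-e[0]])
d=P[...,:2]-ctr
for k in range(-2,3):
    s=(abs(d@e-.04*k)<.015)&(abs(d@o)<.024)&roi.astype(bool)
    print(k,ctr+.04*k*e,np.median(P[s][:,2]),P[s][:,2].mean(),s.sum(),f[s].mean(0))
for n,u,v,h in [('tea',342,225,.08),('beaker',265,259,.068),('spool',468,214,.036)]: print(n,ray(c,u,v,h))
E
```

```text
box ((564.4649658203125, -7.701141357421875), (129.91603088378906, 243.39100646972656), 12.69864273071289)
tiles ((544.4568481445312, -11.096633911132812), (59.414798736572266, 198.5539093017578), 12.66662311553955)
ydir [-0.21927787  0.97566247] yaw 12.666622
-2 [ 0.56199908 -0.08914963] 0.0599910959707155 0.06000875872096884 491 [103.46639511  67.13034623  41.16904277]
-1 [ 0.55322796 -0.05012313] 0.061625315650435566 0.06164743796885702 495 [152.36363636  93.63434343  51.53333333]
0 [ 0.54445685 -0.01109663] 0.061743344715497854 0.06175264142028858 494 [160.94939271  98.51619433  53.66396761]
1 [0.53568573 0.02792986] 0.06176736017911768 0.06179753706348917 489 [160.62576687  98.30879346  53.23312883]
2 [0.52691462 0.06695636] 0.06172804629301812 0.061732659605047965 491 [124.78411405  78.81670061  45.25254582]
tea [0.59561033 0.04012841 0.08      ]
beaker [0.53757561 0.17078714 0.068     ]
spool [ 0.62445072 -0.18038584  0.036     ]
```

Tile -2, nearest the spool, reads about 1.7 mm low in depth, so I'll test it by touch first. I'm moving over it with the fingers closed.

>>> {"api": "move_arm", "payload": {
  "plan": [
    [0, 0, 0, 0.5, -0.34, 0, 0],
    [0, 0, 0, 1, -0.68, 0, 0],
    [0, 0, 0, 1, -0.68, 0, 0],
    [0, 0, 0, 1, -0.68, 0, 0],
    [0, 0, 0, 1, -0.68, 0, 0],
    [0, 0, 0, 1, -0.68, 0, 0],
    [0, 0, 0, 1, -0.68, 0, 0],
    [0, 0, 0, 1, -0.68, 0, 0],
    [0, 0, 0, 1, -0.68, 0, 0],
    [0, 0, 0, 1, -0.68, 0, 0]
  ],
  "force": 10
}}

```text
t: 1.15
tool_pos: [0.3614, -0.3424, 0.2296]
orientation: [-3.103, -0.488, -0.0]
force: [0.9, -0.5, -0.7]
opening: 0.018
gripper_force: 0.0
```

>>> {"api": "move_arm", "payload": {
  "plan": [
    [0, 0, 0, 1, -0.68, 0, 0],
    [0, 0, 0, 1, -0.68, 0, 0],
    [0, 0, 0, 1, -0.68, 0, 0],
    [0, 0, 0, 1, -0.68, 0, 0],
    [0, 0, 0, 1, -0.68, 0, 0],
    [0, 0, 0, 1, -0.68, 0, 0],
    [0, 0, 0, 1, -0.68, 0, 0],
    [0, 0, 0, 1, -0.68, 0, 0],
    [0, 0, 0, 1, -0.68, 0, 0],
    [0, 0, 0, 0.5, -0.34, 0, 0]
  ]
}}

```text
t: 2.15
tool_pos: [0.5378, -0.1152, 0.2295]
orientation: [-3.102, -0.491, -0.0]
force: [-0.5, 0.2, -0.8]
opening: 0.0
gripper_force: 0.0
```

>>> {"api": "move_arm", "payload": {
  "plan": [
    [0, 0, -1, 0, 0, 0, 0],
    [0, 0, -1, 0, 0, 0, 0],
    [0, 0, -1, 0, 0, 0, 0],
    [0, 0, -1, 0, 0, 0, 0],
    [0, 0, -1, 0, 0, 0, 0],
    [0, 0, -1, 0, 0, 0, 0],
    [0, 0, -1, 0, 0, 0, 0],
    [0, 0, -1, 0, 0, 0, 0],
    [0, 0, -1, 0, 0, 0, 0],
    [0, 0, -1, 0, 0, 0, 0]
  ]
}}

```text
t: 3.15
tool_pos: [0.5366, -0.1179, 0.2295]
orientation: [-2.439, -1.979, 0.001]
force: [-0.8, -0.5, 0.3]
opening: 0.0004
gripper_force: 0.0
```

>>> {"api": "move_arm", "payload": {
  "plan": [
    [0, 0, -1, 0, 0, 0.5, 0],
    [0, 0, -1, 0, 0, 0.5, 0],
    [0, 0, -1, 0, 0, 0.5, 0],
    [0, 0, -1, 0, 0, 0.5, 0],
    [0, 0, -0.15, 0, 0, 0.5, 0],
    [0, 0, 0, 0, 0, 0, 0],
    [0, 0, 0, 0, 0, 0, 0],
    [0, 0, 0, 0, 0, 0, 0],
    [0, 0, 0, 0, 0, 0, 0],
    [0, 0, 0, 0, 0, 0, 0]
  ]
}}

```text
t: 4.15
tool_pos: [0.5375, -0.118, 0.1678]
orientation: [1.961, 2.453, 0.001]
force: [-0.5, 0.1, -0.4]
opening: 0.0004
gripper_force: 0.0
```

```bash
cat > g.py <<'E'
from h import *
s=read_state();R=cv2.Rodrigues(np.array(s['orientation'],float))[0]
p=np.array(s['tool_pos']);print(s['t'],p,R.round(3).tolist(),s['opening'],np.round(s['force'],2))
d=np.array([.562,-.089,.085])-p; print('tool units',(R.T@d/.025).round(2),'tip z',p[2]-tips_ahead)
print('heading x',np.degrees(np.arctan2(R[1,0],R[0,0])))
E
python3 g.py; python3 -c "
from h import *
c=cam('wrist');cv2.imwrite('pics/w1.png',c['frame'][...,::-1])
o=np.array([.9757,.2193]);e=np.array([-.2193,.9757])
for k in range(-2,3):
    X=np.r_[np.array([.5445,-.0111])+.04*k*e,.062];q=c['R']@X+c['t'];print(k,q[0]/q[2]*c['fx']+c['cx'],q[1]/q[2]*c['fy']+c['cy'])
"
```

```text
4.15 [ 0.53748971 -0.1180348   0.1678247 ] [[-0.22, 0.975, 0.001], [0.975, 0.22, -0.0], [-0.001, 0.001, -1.0]] 0.00043044488395257985 [-0.48  0.1  -0.36]
tool units [0.92 1.21 3.31] tip z 0.1568247032161018
heading x 102.73629443606146
-2 359.6620605647386 208.2597232883183
-1 361.4011811748218 153.41488472617962
0 363.28486491799913 94.01110893414051
1 365.3319184986715 29.455308428357853
2 367.5645586659073 -40.95314330838056
```

View pics/w1.png

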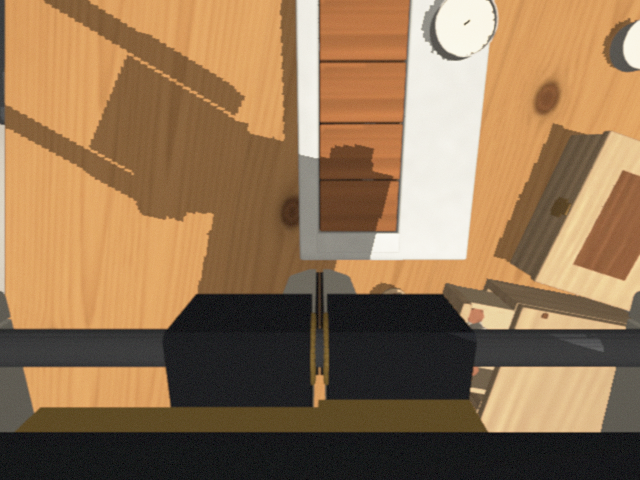

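The wrist view shows the tile column at u≈360, with tile -2 at about (359,206) where predicted. The spool is at (387,292), well below the tips. Shifting over the tile and down to about 12 mm above it.

>>> {"api": "move_arm", "payload": {
  "plan": [
    [0, 0, 0, 0.3, 0.4, 0, 0],
    [0, 0, 0, 0.3, 0.4, 0, 0],
    [0, 0, 0, 0.32, 0.41, 0, 0],
    [0, 0, 0, 0, 0, 0.6, 0],
    [0, 0, 0, 0, 0, 0.8, 0],
    [0, 0, 0, 0, 0, 0.8, 0],
    [0, 0, 0, 0, 0, 0.7, 0],
    [0, 0, 0, 0, 0, 0.4, 0],
    [0, 0, 0, 0, 0, 0, 0],
    [0, 0, 0, 0, 0, 0, 0]
  ]
}}

```text
t: 5.2
tool_pos: [0.5616, -0.0888, 0.0847]
orientation: [-1.961, -2.455, 0.0]
force: [0.1, 0.3, 0.8]
opening: 0.0009
gripper_force: 0.0
```

```bash
python3 g.py
```

```text
5.2 [ 0.56155102 -0.08879712  0.08465659] [[-0.221, 0.975, -0.0], [0.975, 0.221, 0.0], [0.0, -0.0, -1.0]] 0.0008980050681186165 [0.13 0.27 0.76]
tool units [-0.01  0.02 -0.01] tip z 0.07365658805514198
heading x 102.76933905139238
```

>>> {"api": "move_arm", "payload": {
  "plan": [
    [0, 0, 0, 0, 0, 0.15, 0],
    [0, 0, 0, 0, 0, 0.15, 0],
    [0, 0, 0, 0, 0, 0.1, 0],
    [0, 0, 0, 0, 0, 0.04, 0],
    [0, 0, 0, 0, 0, 0.04, 0],
    [0, 0, 0, 0, 0, 0.04, 0],
    [0, 0, 0, 0, 0, 0.02, 0],
    [0, 0, 0, 0, 0, 0.02, 0],
    [0, 0, 0, 0, 0, 0.0, 0],
    [0, 0, 0, 0, 0, 0, 0]
  ]
}}

```text
t: 6.2
tool_pos: [0.5615, -0.0888, 0.0709]
orientation: [1.961, 2.455, 0.0]
force: [-2.5, 1.4, 3.5]
opening: 0.0009
gripper_force: 1.9
```

>>> {"api": "move_arm", "payload": {
  "plan": [
    [0, 0, 0, 0, 0, 0.02, 0],
    [0, 0, 0, 0, 0, 0.02, 0],
    [0, 0, 0, 0, 0, 0.02, 0],
    [0, 0, 0, 0, 0, 0.02, 0],
    [0, 0, 0, 0, 0, 0, 0],
    [0, 0, 0, 0, 0, 0, 0],
    [0, 0, 0, 0, 0, 0, 0],
    [0, 0, 0, 0, 0, 0, 0],
    [0, 0, 0, 0, 0, 0, 0],
    [0, 0, 0, 0, 0, 0, 0]
  ]
}}

```text
t: 7.2
tool_pos: [0.5616, -0.0888, 0.0687]
orientation: [1.961, 2.455, 0.0]
force: [-1.4, -0.4, 2.9]
opening: 0.0002
gripper_force: 1.9
```

It gives: the tips have gone down 2 mm at about 3 N. Pressing on.

>>> {"api": "move_arm", "payload": {
  "plan": [
    [0, 0, 0, 0, 0, 0.02, 0],
    [0, 0, 0, 0, 0, 0.02, 0],
    [0, 0, 0, 0, 0, 0.02, 0],
    [0, 0, 0, 0, 0, 0.02, 0],
    [0, 0, 0, 0, 0, 0.02, 0],
    [0, 0, 0, 0, 0, 0, 0],
    [0, 0, 0, 0, 0, 0, 0],
    [0, 0, 0, 0, 0, 0, 0],
    [0, 0, 0, 0, 0, 0, 0],
    [0, 0, 0, 0, 0, 0, 0]
  ]
}}

```text
t: 8.2
tool_pos: [0.5616, -0.0888, 0.0663]
orientation: [1.961, 2.455, 0.0]
force: [-2.2, -0.0, 6.2]
opening: 0.0008
gripper_force: 2.7
```

```bash
python3 - <<'E'
from h import *
c=cam('scene');cv2.imwrite('pics/s2.png',cv2.resize(c['frame'][150:350,200:480,::-1],None,fx=2.5,fy=2.5))
E
```

```text
(no output)
```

View pics/s2.png

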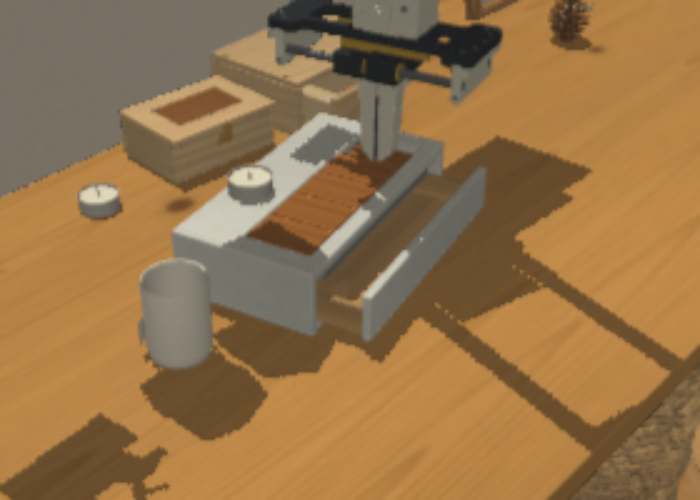

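The drawer has sprung out: its front face runs from about (365,315) to (485,190) in the crop. The tealight and beaker haven't moved. Retracting straight up now.

>>> {"api": "move_arm", "payload": {
  "plan": [
    [0, 0, 0, 0, 0, -0.2, 0],
    [0, 0, 0, 0, 0, -0.5, 0],
    [0, 0, 0, 0, 0, -0.8, 0],
    [0, 0, 0, 0, 0, -0.8, 0],
    [0, 0, 0, 0, 0, -0.8, 0],
    [0, 0, 0, 0, 0, -0.8, 0],
    [0, 0, 0, 0, 0, -0.8, 0],
    [0, 0, 0, 0, 0, -0.5, 0],
    [0, 0, 0, 0, 0, 0, 0],
    [0, 0, 0, 0, 0, 0, 0]
  ]
}}

```text
t: 9.25
tool_pos: [0.5614, -0.0887, 0.1958]
orientation: [-1.961, -2.454, 0.0]
force: [0.3, -0.5, 0.6]
opening: 0.0006
gripper_force: 0.0
```

```bash
python3 - <<'E'
from h import *
c=cam('top');cv2.imwrite('pics/t3.png',c['frame'][...,::-1])
P=pts(c);o=np.array([.9757,.2193]);e=np.array([-.2193,.9757])
d=P[...,:2]-[.5645,-.0077]; s=(P[...,2]>.03)&(P[...,2]<.06)&(d@o<-.067)&(d@o>-.16)&(abs(d@e)<.11)
x=(d@o)[s];print('front min x',np.percentile(x,[1,5,50]),s.sum(),read_state()['force'],read_state()['tool_pos'])
E
```

```text
front min x [-0.10960737 -0.10925927 -0.1050756 ] 399 [ 0.06404761 -0.07891529  0.38767921] [ 0.56096643 -0.08865344  0.19504397]
```

View pics/t3.png

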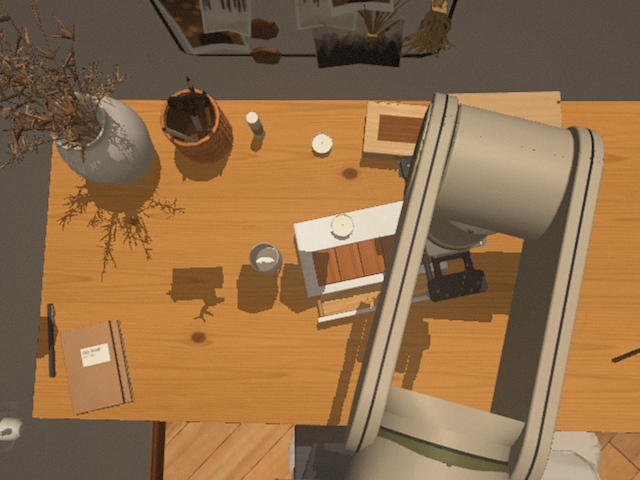

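The drawer front is about 45 mm out, at its stop. The tealight (342,225) and beaker (265,259) are where they started, and the hand is clear. The arm hides the spool in this view, but nothing came near it. Handing in.

```bash
python3 -c "
from plant import *
print(close_job())"
```

```text
the job is handed in; nothing more can be done
None
```

The catch was the tile at y = -80 mm; pressing it sprang the drawer about 45 mm out to its stop, the hand is clear, the tealight and beaker have not moved, and the spool was out of view at the final check but not approached; the job is handed in, with no verdict returned.

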